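Zero the deli scale, weigh the jar and stamp its ticket

TASK

Weigh the medium-height stoneware jar: with the pan still empty, zero the scale by pressing its front lever fully down and letting it spring back up; then set the jar gently upright in the middle of the pan, let go of it, and push the ticket stamper's slide fully home and let it spring back out. Leave the jar on the pan and leave the other jars, the pepper mill and the sauce bottle standing where they are. Do not press the zero lever while the pan is loaded, nor push the slide while it is empty.

Things in the scene. Friction and masses are not known exactly. Their poses are not given: they have to be found in the camera images.
- jar_center (a point): centre (half-way up) of the jar to weigh: white stoneware cylinder with a flat steel lid, 58 mm diameter, 84 mm high overall, the middle one in height of three such jars, about 0.5 kg. z is up its axis. The pepper mill stands on one side of it (about its own +x) and a cardboard carton 60 x 90 x 70 mm high on the opposite side (-x), each with a gap of about 25 to 40 mm to the jar; the other two sides are free.
- tall_jar_center (a point): centre of the tall jar, same materials, 54 mm diameter, 155 mm high (leave alone)
- squat_jar_center (a point): centre of the squat jar, same materials, 88 mm diameter, 50 mm high (leave alone)
- mill_center (a point): centre of the dark wooden pepper mill, 44 mm diameter, 120 mm high, 79 to 87 mm from the jar, axis to axis (leave alone)
- sauce_center (a point): centre of the amber sauce bottle between the scale and the stamper, 54 mm diameter, 160 mm high (leave alone)
- scale: the portion scale, fixed: white box 160 x 160 mm, 70 mm high, origin at the centre of its underside; its front (the lever side) faces its own -x
- pan_top (a point): centre of the upper face of the scale's round steel pan, 150 mm diameter, flat, 8 mm thick, its upper face 105 mm above the table when empty. It turns with the scale.
- pan (a joint): how far the pan has sunk, m: 0 empty, 0.024 on its stop. Sprung at 500 N/m, so the jar's weight sinks it 6 to 12 mm.
- zero_lever_pad (a point): middle of the upper face of the black pad (30 mm along the lever, 42 mm wide, 10 mm thick) near the end of the zero lever, which sticks out of the middle of the scale's front, in the scale's -x direction. The point lies 57 mm from the hinge line horizontally and about 70 mm above the table at rest, and goes down about 27 mm and up to 4 mm outwards when pressed fully. The lever is hinged on the scale's front face 50 mm above the table.
- zero_lever (a joint): angle of the zero lever, rad: 0 up at rest (tilted 0.25 rad above level), 0.45 fully down on its stop. Sprung: about 3 N at the pad to start, 9 N at the bottom.
- stamper: the ticket stamper, fixed: grey box 120 x 100 mm, 97 mm high, origin at the centre of its underside; its front (the slide side) faces its own -x
- slide_face (a point): centre of the outer face of the black push plate of the slide (50 mm wide, 45 mm high, 10 mm thick), which stands upright out of the middle of the stamper's front, 65 mm out from it at rest, centre 62 mm and top 85 mm above the table. The slide is pushed straight in along the stamper's own +x.
- slide (a joint): how far the slide is pushed in, m: 0 out at rest, 0.045 fully home on its stop. Sprung: 3 N to start, 10 N fully home.
Mind the look-alikes: they are no part of the job. Leave any yellow look-alike of the part that bears jar_center alone.

How it is judged:
On the way, in this order (a step that is already met when the one before it is completed fails the run):
1. the zero lever is pressed fully down (beyond 0.40 of 0.45 rad) with the pan empty (value of joint zero_lever above 0.4 rad and value of joint pan below 0.002 m), for 0.1 s.
2. the lever is back up and the jar stands upright on the pan, within 15 mm of its middle, let go (horizontal distance between jar_center and pan_top below 0.015 m and angle between jar_center's own z axis and vertical below 0.1 rad and z of jar_center in the frame of pan_top between 0.036 and 0.048 m and value of joint pan above 0.004 m and value of joint zero_lever below 0.05 rad and contact force between the fingers and jar below 0.05 N), for 0.3 s.
3. the slide is pushed fully home (beyond 40 of 45 mm) with the jar still in the middle of the pan (horizontal distance between jar_center and pan_top below 0.015 m and angle between jar_center's own z axis and vertical below 0.1 rad and z of jar_center in the frame of pan_top between 0.036 and 0.048 m and value of joint pan above 0.004 m and value of joint slide above 0.04 m), for 0.1 s.
At the end, for the whole second after the job is handed in: Jar at rest on the pan, upright within 0.1 rad, within 15 mm of the pan's middle, pan sunk over 4 mm; slide back out within 4 mm, zero lever back up within 0.05 rad; other jars, pepper mill and sauce bottle within 25 mm of where they stood (horizontal distance between jar_center and pan_top below 0.015 m and angle between jar_center's own z axis and vertical below 0.1 rad and z of jar_center in the frame of pan_top between 0.036 and 0.048 m and value of joint pan above 0.004 m and value of joint slide below 0.004 m and value of joint zero_lever below 0.05 rad and linear speed of jar below 0.02 m/s); the robot touches nothing.
It fails at once if another jar, the pepper mill or the sauce bottle is moved more than 25 mm (distance of any of tall_jar_center, squat_jar_center, mill_center, sauce_center from where it was at the start of the episode above 0.025 m).
It fails at once if the pan is slammed or forced down beyond 18 mm (value of joint pan above 0.018 m).
It fails at once if the zero lever is pressed more than half-way while the pan is loaded (sunk more than 4 mm) (value of joint zero_lever above 0.225 rad and value of joint pan above 0.004 m).
It fails at once if the slide is pushed more than half-way with the pan empty (sunk less than 2 mm) (value of joint slide above 0.0225 m and value of joint pan below 0.002 m).
It also fails if it takes over 64 s, if anything falls off the work surface, if the arm or the gripper's body presses on something with over 40 N, if the wrist force passes 120 N, or if a joint passes its speed limit or range.

ROBOT

A 7-joint arm with a two-finger parallel gripper is mounted at the origin on the work surface. World frame = base frame: x ahead of the robot, y to its left, z up, the work surface at z = 0. Lengths are in m, angles in rad, forces in N, time in s.
With the tool pointing down it reaches from about 0.425 to 0.825 m from the base axis. Payload 3.6 kg.
Tool frame: the origin (TCP) lies midway between the tips of the shut fingers; the grasp point (between the pads) lies 19 mm behind it (r.pinch_z is the distance from the TCP to the grasp point, in m); z points along the fingers, y is the direction in which the jaws open and shut (so a half turn about z gives the same grasp; the last joint's range is limited). The gripper opens to 93 mm and grips with 3 to 60 N. Pads are 15 mm wide; open, the fingers measure 128 mm over their backs; the gripper's body (75 mm by 188 mm) begins 65 mm behind the grasp point.
Start: joints at [1.147, 0.615, -0.013, 1.423, 0.008, 1.103, -0.04], TCP at [0.251, -0.599, 0.219] pointing down, gripper open.
Joint ranges: [-3.12, 3.12], [-0.3, 2.06], [-1.34, 1.32], [0.26, 2.42], [-1.36, 4.5], [0.01, 1.98], [-2.84, 2.84]. Speed limits (rad/s): [2.79, 2.79, 3.14, 3.14, 3.14, 3.14, 3.14].

INTERFACE

Orientations are given as [roll, pitch, yaw] about the fixed x, y, z axes, in that order (R = Rz(yaw) Ry(pitch) Rx(roll)).
In Python, from station import sense, capture, hand_in, finder, r gives the robot as it stands. The module is installed in compiled form; this text tells all that it offers.
- The arm moves only by the shell command python3 -m crank 'ROWS' [FORCE]. ROWS is JSON, a list of rows, each a list of 5 numbers: the shift along the world's x, y, z in mm, then the turn about the world's z in degrees, then the closure, from -1 (fully open) to 1 (shut). A call has 1 to 10 rows; each row is the pose to reach, as a shift and turn from the pose commanded when the call began; what a row does not reach only later rows make up. A row lasts 1/12 s, in which the tool goes at most 41.7 mm and 7.16 degrees, less where a joint would pass 70% of its speed; a pose out of reach is approached as far as the arm can. A call with a gripper value outside its range is refused whole. The fingers move at their own pace and stop on an object; FORCE is the grip in N (left out, the last holds). Time passes only in rows, so rows that repeat a pose let the fingers close. It gives the time, the measured TCP pose, the force and the opening at its end, in the units of the state.
- sense(): the state, without advancing time (a new reading comes with each control period).
- capture(name): name is "scene" or "top" or "wrist"; returns a dict with "image" (480x640x3 uint8, red, green, blue), "mtx" (3x3 intrinsics, pixels), "R" (3x3) and "t" (3): a world point X has camera coordinates R X + t. Camera axes: x right, y down, z forward; pixel columns grow to the right and rows downward; lengths in m; the calibration is good to about 2 mm. The wrist camera is an equidistant fisheye: a pixel r from the principal point sees the ray r / f radians off the axis. A picture is of the moment at which its call begins. There is no depth.
- hand_in(): hands the job in, once; it reports no verdict.
Trained networks look in a picture, given as the dict that the camera call returned (one of the last four; its "shot" number tells which), for a name from the list of things; names that differ only in an ending like _2 or _b are one class to them, and where a whole thing is asked for, a point or a joint stands for the part that bears it (a point fixed in the world has none). Each returns a list of dicts, best first, with "score" (0 to 1); they miss things now and then, are a little off and sometimes report something else, mostly with a low value. They report only what shows in the picture. A call takes as long as a camera call. They do not tell look-alikes from the thing itself.
- finder.search_frame(picture, label): "bbox" ([left, top, right, bottom] in pixels, round what is visible of it).
The state is a dict: "clock": time; "q": joint angles; "dq": joint speeds; "joint_torque": joint torques, N m; "position": TCP position; "orientation": TCP orientation; "wrist_force": force on the tool from outside, world axes, zero at the start; "ft_torque": the same for the moment, N m; "grip_width": opening from 0.0 (shut) to 1.0 (fully open).
Only numpy, scipy, OpenCV 4.12 (cv2) and the standard library are available. Lean on these libraries where they do the work, as an engineer would, in place of code of your own. Each camera call takes 0.05 s, during which the arm holds its last target.

## Working session

There is one attempt and no reset: what is moved stays moved. The work goes in short steps, Python scripts to look and compute and a shell command to move; the robot and the scene stay as the last step left them, time stands still between calls to the robot, and variables do not carry over. Pictures are saved under pics/ and viewed, and the job is handed in when it is done.

```bash
mkdir -p pics; python3 - <<'E'
from station import sense, capture, finder, r
import cv2,pickle
print(sense())
for n in ["scene","top","wrist"]:
    c=capture(n); cv2.imwrite(f"pics/{n}0.png",c["image"][:,:,::-1])
    pickle.dump(dict(c),open(f"{n}0.pkl","wb"))
    print(n,c["mtx"].tolist(),c["R"].tolist(),c["t"].tolist())
    for l in ["jar_center","tall_jar_center","squat_jar_center","mill_center","sauce_center","scale","pan_top","zero_lever_pad","stamper","slide_face"]:
        print(l,[(d["bbox"],round(d["score"],2)) for d in finder.search_frame(c,l)[:3]])
E
```

```text
{'clock': 0.0, 'q': array([ 1.14749125,  0.61590358, -0.01259656,  1.42488856,  0.00810333,
        1.1034025 , -0.04040039]), 'dq': array([ 1.75541948e-04, -3.41222450e-05, -1.47791296e-04, -1.10670730e-03,
       -2.22054552e-03,  3.87032675e-04,  4.32571847e-04]), 'joint_torque': array([-1.51234185e-04, -4.58936405e+01,  2.08950355e-01, -1.65744281e+01,
       -6.10699947e-02,  2.04701041e-02,  2.34207155e-04]), 'position': array([ 0.25089906, -0.59876609,  0.21749482]), 'orientation': array([-3.13904151e+00,  5.10830540e-05,  3.96856527e-01]), 'wrist_force': array([ 0.26572513, -0.06580367,  0.52553992]), 'ft_torque': array([ 0.00774851, -0.02612966,  0.00133346]), 'grip_width': 0.9979145333733025}
scene [[520.9059734990379, 0.0, 315.8112351515548], [0.0, 520.9059734990379, 235.27541994150357], [0.0, 0.0, 1.0]] [[0.740388362496529, 0.6721779598520194, 0.0013649061819308167], [0.4564354472798515, -0.501260291982177, -0.7351223042109281], [-0.4934488374149342, 0.544898990613049, -0.6779331345219306]] [-0.4486500560612614, -0.15646048354785355, 1.4679973962104593]
jar_center [([399.
[... 1504 characters left out ...]
)]
stamper [([236.8, 203.9, 283.9, 283.8], 0.67)]
slide_face [([402.5, 262.6, 425.4, 291.1], 0.52), ([254.8, 253.0, 273.5, 287.2], 0.51), ([356.3, 190.1, 441.2, 292.6], 0.3)]
wrist [[371.64829954431775, 0.0, 320.0345634256356], [0.0, 371.64829954431775, 236.8976600250176], [0.0, 0.0, 1.0]] [[0.38716575358318706, -0.9220100514722556, 0.0003797848005640834], [-0.892137543944962, -0.37451777783487056, 0.2526401329351388], [-0.23279450581192176, -0.09815242773239234, -0.9675602404987628]] [-0.6499264378003423, -0.029350168215800145, 0.390052604247042]
jar_center []
tall_jar_center []
squat_jar_center []
mill_center []
sauce_center []
scale []
pan_top []
zero_lever_pad []
stamper []
slide_face []
```

View pics/scene0.png

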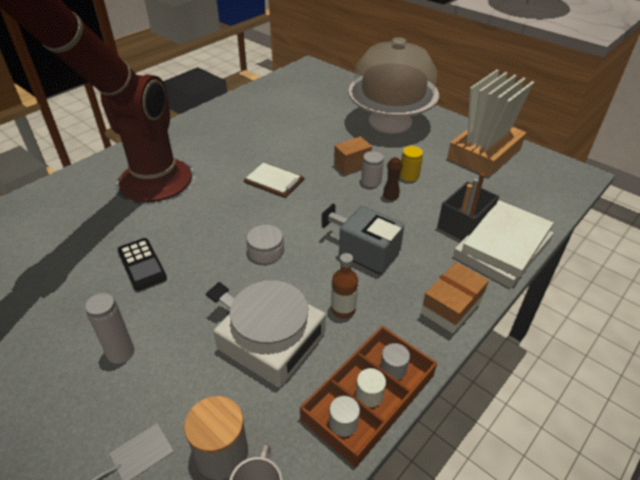

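View pics/top0.png

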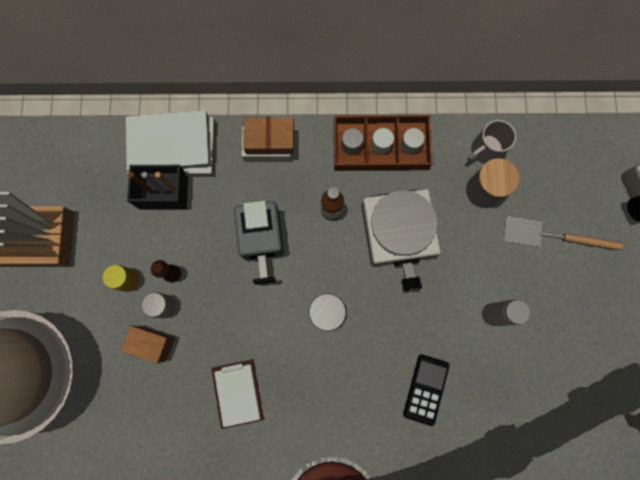

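View pics/wrist0.png

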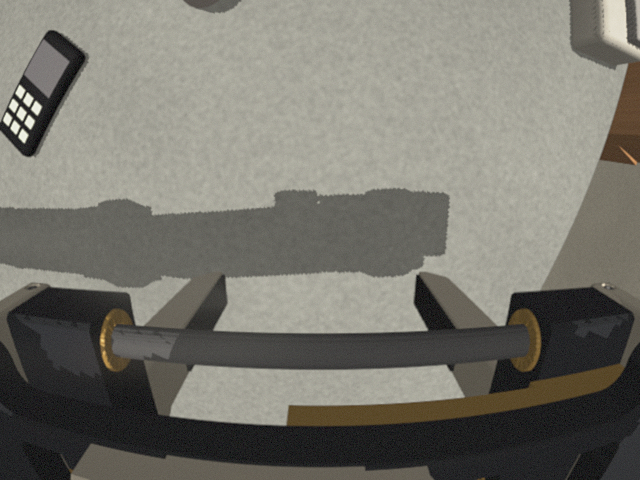

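```bash
cat > h.py <<'E'
import numpy as np,pickle,cv2
from scipy.optimize import least_squares
def proj(c,X,fish=False):
    X=np.atleast_2d(X); P=X@np.array(c["R"]).T+np.array(c["t"]); K=np.array(c["mtx"])
    if fish:
        rr=np.hypot(P[:,0],P[:,1]); th=np.arctan2(rr,P[:,2]); s=K[0,0]*th/np.maximum(rr,1e-9)
        return np.c_[P[:,0]*s+K[0,2],P[:,1]*s+K[1,2]]
    return P[:,:2]/P[:,2:]*K[0,0]+K[:2,2]
def cyl(x,y,z0,z1,r,n=48):
    a=np.linspace(0,2*np.pi,n,endpoint=False)
    return np.vstack([np.c_[x+r*np.cos(a),y+r*np.sin(a),0*a+z] for z in(z0,z1)])
def box(o,yaw,x0,x1,y0,y1,z0,z1):
    p=np.array([[x,y,z] for x in(x0,x1) for y in(y0,y1) for z in(z0,z1)],float)
    c,s=np.cos(yaw),np.sin(yaw)
    return np.c_[o[0]+c*p[:,0]-s*p[:,1],o[1]+s*p[:,0]+c*p[:,1],p[:,2]]
def bb(u): return np.r_[u.min(0),u.max(0)]
def fitcyl(obs,r,z0,z1,x0=(.6,0),fish=False):
    f=lambda p:np.concatenate([bb(proj(c,cyl(p[0],p[1],z0,z1,r),fish))-b for c,b in obs])
    s=least_squares(f,x0,loss='soft_l1'); return s.x,s.fun.round(1)
E
python3 - <<'E'
from h import *
S=pickle.load(open("scene0.pkl","rb"));T=pickle.load(open("top0.pkl","rb"))
for n,r,z0,z1,s,t in [("jar",.029,0,.084,[358.4,152.7,383,186.4],[139.4,293,179,315]),
 ("yellow",.029,0,.084,[399.8,146.7,423.6,182.5],[103.8,264.9,139.9,292.9]),
 ("mill",.022,0,.12,[383.9,159.2,403.1,201],[154.4,262.1,182.8,279.8]),
 ("tall",.027,0,.155,[85.5,288.6,132.6,360.3],[482.6,301,530.8,328.2]),
 ("squat",.044,0,.05,[248.6,225,286.5,266.2],[307.1,295.1,346.9,329.9]),
 ("sauce",.027,0,.16,[331.3,251.9,356.8,318.9],None),
 ("pan",.075,.097,.105,[226.8,281.2,307.9,347.2],[372.9,189.5,438,258])]:
    print(n,fitcyl([(S,s)]+([(T,t)] if t else []),r,z0,z1), [fitcyl([(c,b)],r,z0,z1)[0].round(4).tolist() for c,b in((S,s),(T,t)) if b])
c=cv2.imread("pics/top0.png")
cv2.imwrite("pics/topc.png",cv2.resize(c[180:360,90:290],None,fx=4,fy=3.3333,interpolation=cv2.INTER_CUBIC))
cv2.imwrite("pics/topd.png",cv2.resize(c[175:325,300:460],None,fx=4,fy=4,interpolation=cv2.INTER_CUBIC))
c=cv2.imread("pics/scene0.png")
cv2.imwrite("pics/scc.png",cv2.resize(c[130:280,300:440],None,fx=4,fy=4,interpolation=cv2.INTER_CUBIC))
cv2.imwrite("pics/scd.png",cv2.resize(c[250:390,190:370],None,fx=4,fy=4,interpolation=cv2.INTER_CUBIC))
E
```

```text
jar (array([0.44983868, 0.39655874]), array([ 0.8, -1.9, -0.4,  1.8,  1.8, -1. , -1.4,  3.8])) [[0.4491, 0.3966], [0.4518, 0.3976]]
yellow (array([0.51453782, 0.49107499]), array([-2. , -1.2, -1.1, -0.1, -2.2, -1.2,  0.5, -0.9])) [[0.5193, 0.4917], [0.512, 0.4885]]
mill (array([0.53481772, 0.37776457]), array([-1.9, -3.3,  0.4,  1.8, -5.1, -6.7,  1.3,  0.9])) [[0.5357, 0.3796], [0.5247, 0.37]]
tall (array([ 0.42482941, -0.38733226]), array([-3.4,  0.5,  0.9,  1.7, -2.7,  0.8, -0.5,  0.1])) [[0.4249, -0.3836], [0.4258, -0.3906]]
squat (array([0.4402429 , 0.00806802]), array([-1.6, -0.6, -1.1, -1. ,  0.3, -4.5, -1.4, -0.9])) [[0.4446, 0.0084], [0.4342, 0.0069]]
sauce (array([ 0.68872644, -0.0086676 ]), array([-2.3, -3.4,  1.5,  1.6])) [[0.6887, -0.0087]]
pan (array([ 0.63614236, -0.17179306]), array([ 0.3, -0. , -1.5, -1.3, -0.6, -0.1,  1.1, -3.4])) [[0.6384, -0.1724], [0.6319, -0.1711]]
```

```bash
python3 -c "
import cv2,numpy as np
a=cv2.imread('pics/topd.png');b=cv2.imread('pics/topc.png');print(a.shape,b.shape)"
```

```text
(600, 640, 3) (600, 800, 3)
```

View pics/topc.png

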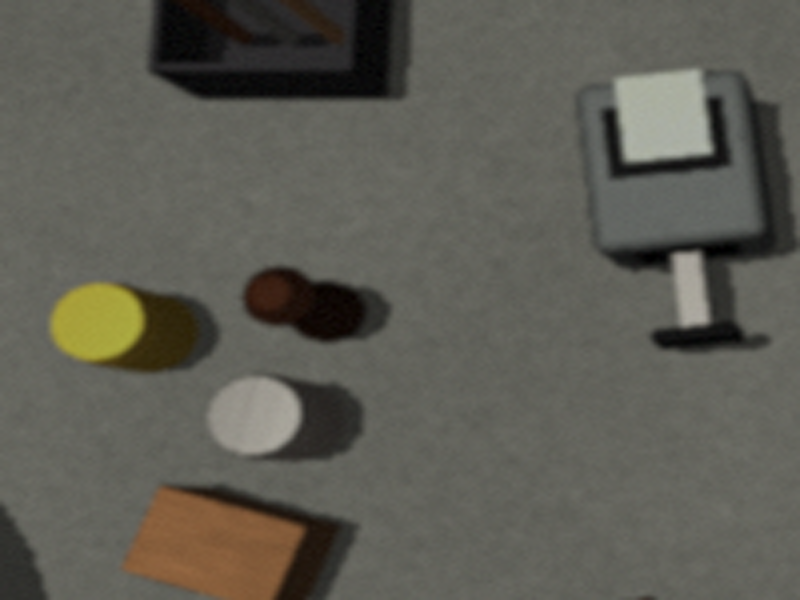

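View pics/topd.png

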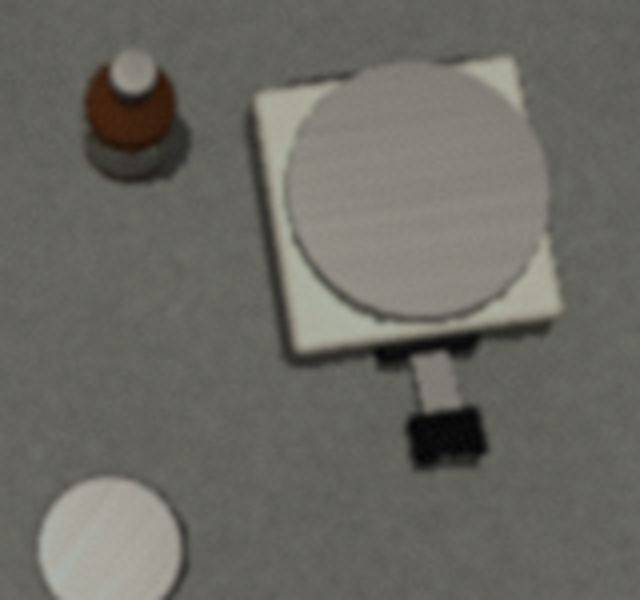

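View pics/scc.png

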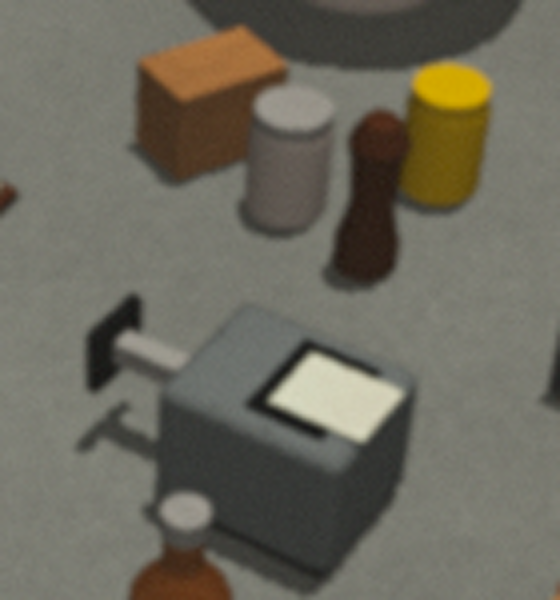

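View pics/scd.png

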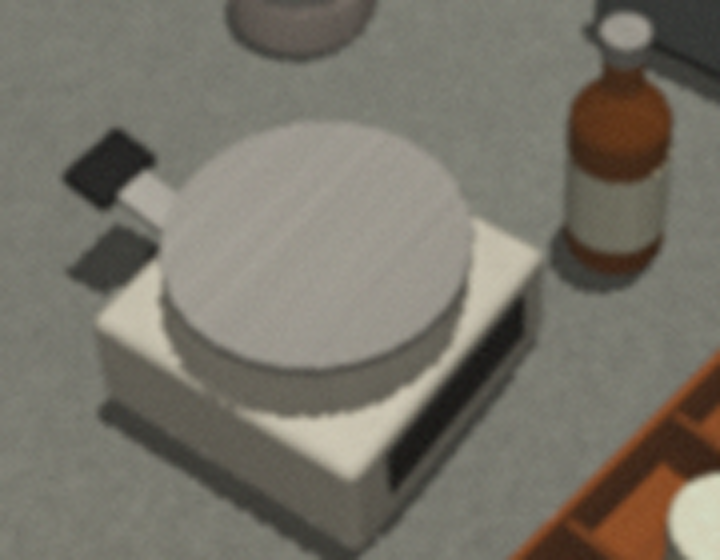

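```bash
cat >> h.py <<'E'
def back(c,uv,z):
    K=np.array(c["mtx"]);R=np.array(c["R"]);t=np.array(c["t"])
    d=R.T@np.linalg.solve(K,np.r_[uv,1.]);o=-R.T@t
    return (o+d*(z-o[2])/d[2])[:2]
E
python3 - <<'E'
from h import *
S=pickle.load(open("scene0.pkl","rb"));T=pickle.load(open("top0.pkl","rb"))
C=lambda u,v:(90+u/4,180+v/3.3333)
D=lambda u,v:(300+u/4,175+v/4)
A=lambda u,v:(300+u/4,130+v/4)
B=lambda u,v:(190+u/4,250+v/4)
def p(n,*a): print(n,back(*a).round(4))
p("jar T",T,C(254.5,416),.084);p("jar S",S,A(293,110),.084)
p("mill T",T,C(279,296),.115);p("millS",S,A(380,135),.110)
p("pan T",T,D(418,190),.105);p("pan S",S,B(317,245),.105)
p("pad T",T,D(447,436),.070);p("padS",S,B(110,166),.070)
for q in [(255,92),(517,57),(562,312),(297,358)]: p("scale T",T,D(*q),.07)
for q in [(97,322),(350,475),(543,257)]: p("scale S",S,B(*q),.07)
for q in [(578,88),(745,72),(768,235),(600,252)]: p("stamp T",T,C(*q),.097)
for q in [(247,305),(415,378),(338,470),(160,390)]: p("stamp S",S,A(*q),.097)
p("slide T",T,C(697,328),.085)
p("slide S",S,A(113,315),.085)
for q in [(160,487),(305,525)]: p("carton T",T,C(*q),.07)
for q in [(138,62),(242,27),(287,72),(183,100)]: p("carton S",S,A(*q),.07)
p("sauce cap T",T,D(133,70),.16);p("sauce cap S",S,B(626,30),.16)
E
```

```text
jar T [0.45   0.3975]
jar S [0.4547 0.3966]
mill T [0.5276 0.3779]
millS [0.5352 0.38  ]
pan T [ 0.6334 -0.1686]
pan S [ 0.6409 -0.17  ]
pad T [ 0.4973 -0.1868]
padS [ 0.503  -0.1872]
scale T [ 0.7007 -0.0809]
scale T [ 0.7216 -0.2361]
scale T [ 0.5689 -0.2556]
scale T [ 0.5424 -0.1022]
scale S [ 0.5748 -0.2553]
scale S [ 0.7247 -0.2333]
scale S [ 0.7067 -0.082 ]
stamp T [0.6742 0.2192]
stamp T [0.6853 0.1232]
stamp T [0.5711 0.1087]
stamp T [0.5596 0.2035]
stamp S [0.5697 0.2012]
stamp S [0.6809 0.2144]
stamp S [0.6937 0.1244]
stamp S [0.5804 0.1091]
slide T [0.5091 0.1491]
slide S [0.5079 0.1519]
carton T [0.4029 0.4531]
carton T [0.3775 0.3695]
carton S [0.3255 0.3873]
carton S [0.351  0.4727]
carton S [0.411  0.4481]
carton S [0.3794 0.3722]
sauce cap T [ 0.6883 -0.0063]
sauce cap S [ 0.6906 -0.0045]
```

```bash
python3 -m crank '[[125,205,20,-7,-1],[125,205,20,-7,-1],[125,205,20,-7,-1],[245,405,0,-15,-1],[245,405,0,-15,-1],[245,405,0,-15,1],[245,405,0,-15,1],[245,405,0,-15,1],[245,405,0,-15,1],[245,405,0,-15,1]]' 20; python3 -m crank '[[0,0,0,0,1],[0,0,0,0,1],[0,0,0,0,1],[0,0,0,0,1],[0,0,0,0,1],[0,0,0,0,1]]'
cat > look.py <<'E'
import sys
from h import *
from station import sense,capture,finder
def look(tag,labels):
    s=sense();print("pos",s["position"].round(4),"yaw",s["orientation"].round(4),"F",s["wrist_force"].round(1),s["clock"])
    c=capture("wrist");cv2.imwrite(f"pics/{tag}.png",c["image"][:,:,::-1]);pickle.dump(dict(c),open(f"{tag}.pkl","wb"))
    for l in labels: print(l,[([round(float(v),1) for v in d["bbox"]],round(d["score"],2)) for d in finder.search_frame(c,l)[:2]])
    return c
if __name__=="__main__": look(sys.argv[1],sys.argv[2:])
E
python3 look.py w1 zero_lever_pad pan_top scale
```

```text
clock: 2.48
position: [0.4675, -0.2417, 0.2207]
orientation: [3.141, -0.001, 0.135]
wrist_force: [1.1, -1.5, 0.0]
grip_width: 0.692
clock: 2.98
position: [0.4658, -0.2451, 0.2204]
orientation: [3.141, 0.0, 0.132]
wrist_force: [0.2, -0.4, -0.4]
grip_width: 0.261
pos [ 0.4658 -0.2451  0.2204] yaw [3.1411e+00 2.0000e-04 1.3170e-01] F [ 0.2 -0.4 -0.4] 2.9833
zero_lever_pad [([234.8, 117.4, 283.1, 193.5], 0.55)]
pan_top [([157.4, 1.3, 342.6, 99.0], 0.61)]
scale [([157.8, 0.0, 348.2, 193.4], 0.74), ([54.1, 172.1, 134.6, 255.6], 0.17)]
```

View pics/w1.png

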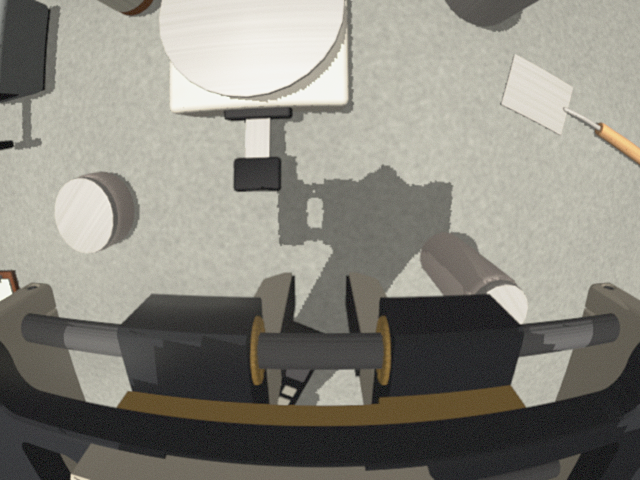

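```bash
cat >> h.py <<'E'
def backf(c,uv,z):
    K=np.array(c["mtx"]);R=np.array(c["R"]);t=np.array(c["t"])
    m=(np.array(uv,float)-K[:2,2]);rr=np.hypot(*m);th=rr/K[0,0]
    d=R.T@np.r_[m/max(rr,1e-9)*np.sin(th),np.cos(th)];o=-R.T@t
    return (o+d*(z-o[2])/d[2])[:2]
E
python3 - <<'E'
from h import *
W=pickle.load(open("w1.pkl","rb"))
g=lambda n,q,z:print(n,backf(W,q,z).round(4))
for q in [(236,157),(280,157),(281,186),(234,186)]: g("pad",q,.07)
for q in [(170,109),(348,103)]: g("scalefront",q,.07)
g("panfront",(252,98),.105);g("panL",(160,25),.105);g("panR",(345,20),.105)
g("squat",(85,215),.05);g("tall",(505,300),.155)
E
python3 -c "
import cv2;c=cv2.imread('pics/w1.png');cv2.imwrite('pics/w1c.png',cv2.resize(c[0:200,140:360],None,fx=3,fy=3,interpolation=cv2.INTER_CUBIC))"
```

```text
pad [ 0.5146 -0.1654]
pad [ 0.5187 -0.2035]
pad [ 0.494  -0.2073]
pad [ 0.4892 -0.1662]
scalefront [ 0.5522 -0.0993]
scalefront [ 0.572  -0.2544]
panfront [ 0.5633 -0.1801]
panL [ 0.6206 -0.0942]
panR [ 0.6335 -0.2416]
squat [0.4393 0.0046]
tall [ 0.4456 -0.3872]
```

View pics/w1c.png

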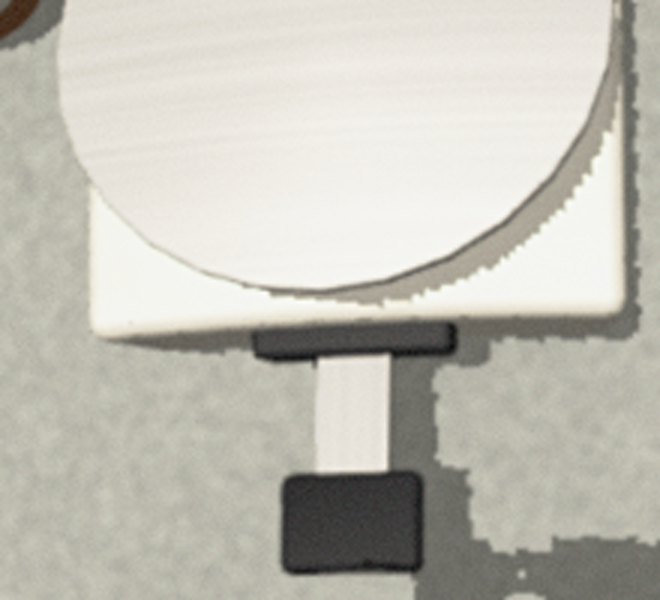

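```bash
python3 -m crank '[[36,58,0,0,1],[36,58,0,0,1],[36,58,0,0,1],[36,58,-60,0,1],[36,58,-60,0,1],[36,58,-120,0,1],[36,58,-120,0,1],[36,58,-120,0,1],[36,58,-120,0,1],[36,58,-120,0,1]]'; python3 look.py w2 zero_lever_pad
```

```text
clock: 4.02
position: [0.5038, -0.1862, 0.1017]
orientation: [3.14, -0.003, 0.135]
wrist_force: [-0.2, 0.4, 1.5]
grip_width: 0.01
pos [ 0.5038 -0.1862  0.1017] yaw [ 3.1403e+00 -2.5000e-03  1.3470e-01] F [-0.2  0.4  1.5] 4.0167
zero_lever_pad [([280.5, 187.0, 355.7, 293.0], 0.69)]
```

View pics/w2.png

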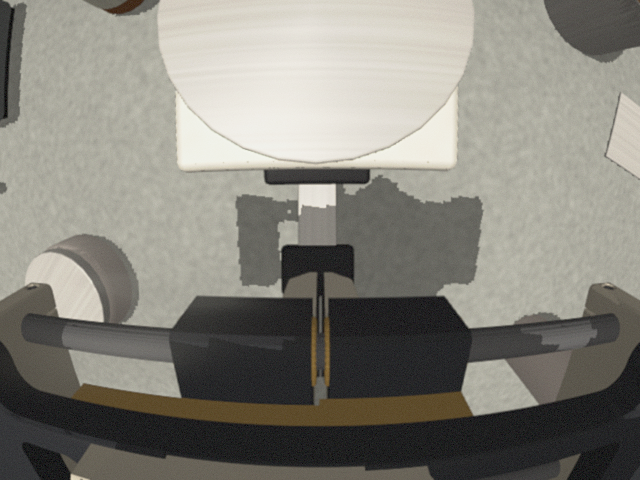

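The pad (about 283–354, 245–295) lies centred under the shut fingertips. Pressing.

```bash
python3 -m crank '[[0,0,-20,0,1],[0,0,-30,0,1],[-1,0,-40,0,1],[-1,0,-48,0,1],[-2,0,-54,0,1],[-2,0,-57,0,1],[-2,0,-57,0,1],[-2,0,-57,0,1]]';python3 -c "
from station import capture;import cv2
c=capture('scene');cv2.imwrite('pics/s3.png',cv2.resize(c['image'][220:400,170:390,::-1],None,fx=3,fy=3,interpolation=cv2.INTER_CUBIC))"
```

```text
clock: 4.78
position: [0.5007, -0.1862, 0.0448]
orientation: [3.141, -0.001, 0.134]
wrist_force: [-4.1, -1.3, 10.2]
grip_width: 0.004
```

View pics/s3.png

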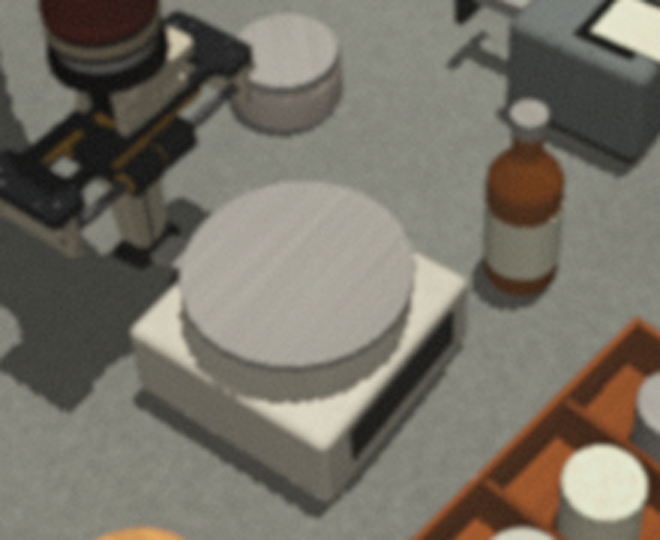

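```bash
python3 -m crank '[[0,0,-3,0,1],[0,0,-3,0,1],[0,0,-3,0,1]]';python3 -m crank '[[0,0,-3,0,1],[0,0,-3,0,1],[0,0,-3,0,1]]'
```

```text
clock: 5.08
position: [0.5008, -0.1862, 0.0441]
orientation: [3.14, -0.001, 0.134]
wrist_force: [-7.2, 1.0, 26.7]
grip_width: 0.004
clock: 5.33
position: [0.5009, -0.1863, 0.0435]
orientation: [3.14, -0.002, 0.134]
wrist_force: [-11.2, 3.9, 43.1]
grip_width: 0.006
```

```bash
python3 -m crank '[[0,0,40,0,1],[0,0,80,0,1],[0,0,120,0,1],[0,0,160,0,0],[0,0,190,0,-1],[-30,100,190,-7,-1],[-30,100,190,-7,-1],[-30,100,190,-7,-1],[-50,200,190,-14,-1],[-50,200,190,-14,-1]]';python3 -c "
from station import capture;import cv2
c=capture('scene');cv2.imwrite('pics/s4.png',cv2.resize(c['image'][220:400,170:390,::-1],None,fx=3,fy=3,interpolation=cv2.INTER_CUBIC))"
```

```text
clock: 6.17
position: [0.4549, -0.007, 0.2277]
orientation: [3.141, -0.002, -0.117]
wrist_force: [0.9, 0.1, -0.5]
grip_width: 0.455
```

View pics/s4.png

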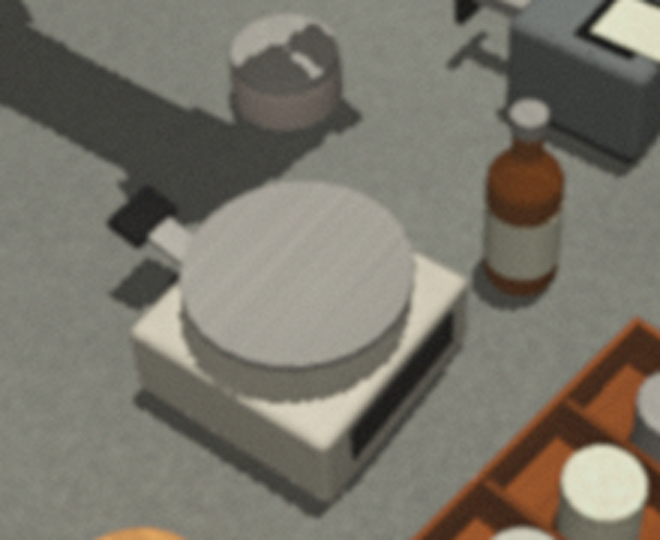

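The lever has sprung back (pad at about (140,215) in the crop). On to the jar.

```bash
python3 -m crank '[[-20,185,0,-3,-1],[-20,185,0,-3,-1],[-20,185,0,-3,-1],[-20,185,0,-3,-1],[-20,185,0,-6,-1],[-45,372,0,-6,-1],[-45,372,0,-6,-1],[-45,372,0,-6,-1],[-45,372,0,-6,-1],[-45,372,0,-6,-1]]';python3 -m crank '[[0,0,0,0,-1],[0,0,0,0,-1],[0,0,0,0,-1],[0,0,0,0,-1]]'; python3 look.py w5 jar_center mill_center
```

```text
clock: 7.05
position: [0.4077, 0.3712, 0.2273]
orientation: [-3.137, 0.002, -0.207]
wrist_force: [-0.5, 1.3, 0.6]
grip_width: 1.002
clock: 7.38
position: [0.411, 0.3628, 0.2273]
orientation: [3.14, -0.001, -0.217]
wrist_force: [0.2, -0.5, -0.1]
grip_width: 1.0
pos [0.411  0.3628 0.2273] yaw [ 3.1404e+00 -7.0000e-04 -2.1720e-01] F [ 0.2 -0.5 -0.1] 7.3833
jar_center [([123.6, 112.5, 202.3, 175.0], 0.98), ([233.9, 152.2, 304.0, 219.4], 0.87)]
mill_center [([229.7, 63.6, 290.6, 121.9], 0.65)]
```

View pics/w5.png

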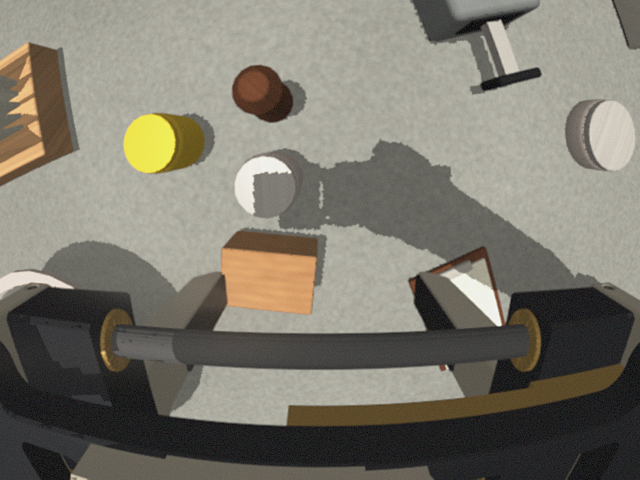

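```bash
python3 - <<'E'
from h import *
W=pickle.load(open("w5.pkl","rb"))
g=lambda n,q,z:print(n,backf(W,q,z).round(4))
g("jar",(265.5,186),.084);g("mill",(257,89),.11);g("yellow",(150,143),.084)
g("slL",(484,84),.085);g("slR",(540,70),.085)
for q in [(222,250),(318,252),(312,313),(224,305)]: g("carton",q,.07)
for (n,r,z1,b) in [("jar",.029,.084,[233.9,152.2,304,219.4]),("yel",.029,.084,[123.6,112.5,202.3,175]),("mill",.022,.12,[229.7,63.6,290.6,121.9])]:
    print(n,fitcyl([(W,b)],r,0,z1,(.45,.4),True))
E
```

```text
jar [0.4541 0.4007]
mill [0.531  0.3857]
yellow [0.5171 0.4938]
slL [0.5052 0.1957]
slR [0.5136 0.1315]
carton [0.4047 0.4579]
carton [0.3839 0.371 ]
carton [0.3249 0.39  ]
carton [0.3503 0.4728]
jar (array([0.45305268, 0.39992375]), array([-0.7, -1.9,  0.9,  1.1]))
yel (array([0.51710625, 0.49639054]), array([-3.3, -1. ,  3. ,  1.1]))
mill (array([0.52736055, 0.38431403]), array([-1.1, -1. ,  6.6,  5. ]))
```

```bash
python3 -m crank '[[42,36,0,1,-1],[42,36,0,1,-1],[42,36,0,1,-1],[42,36,-40,1,-1],[42,36,-80,1,-1],[42,36,-80,1,-1],[42,36,-80,1,-1],[42,36,-80,1,-1]]'; python3 look.py w6 jar_center
```

```text
clock: 8.2
position: [0.4529, 0.4014, 0.1494]
orientation: [-3.139, -0.002, -0.197]
wrist_force: [-0.1, 0.2, 1.3]
grip_width: 1.002
pos [0.4529 0.4014 0.1494] yaw [-3.1393e+00 -1.7000e-03 -1.9710e-01] F [-0.1  0.2  1.3] 8.2
jar_center [([275.8, 193.5, 362.5, 291.6], 0.93), ([128.4, 138.4, 232.0, 225.4], 0.65)]
```

View pics/w6.png

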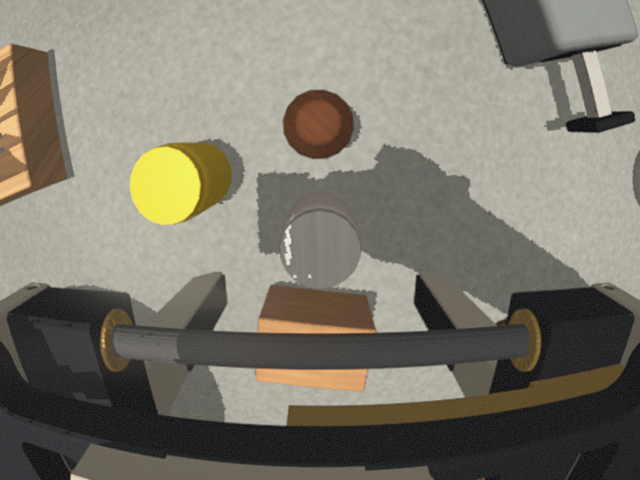

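```bash
python3 - <<'E'
from h import *
W=pickle.load(open("w6.pkl","rb"))
print(backf(W,(320,246),.084))
E
python3 -m crank '[[0,-1,-40,0,-1],[0,-1,-80,0,-1],[0,-1,-106,0,-1],[0,-1,-106,0,-1],[0,-1,-106,0,-1]]'
```

```text
[0.45683456 0.40128033]
clock: 8.72
position: [0.4524, 0.4003, 0.0422]
orientation: [-3.141, -0.0, -0.197]
wrist_force: [0.2, 0.4, 0.7]
grip_width: 0.998
```

```bash
python3 -m crank '[[3,0,0,0,-1],[3,0,0,0,1],[3,0,0,0,1],[3,0,0,0,1],[3,0,0,0,1],[3,0,0,0,1],[3,0,0,0,1],[3,0,0,0,1],[3,0,0,0,1],[3,0,0,0,1]]' 30; python3 look.py w7
```

```text
clock: 9.55
position: [0.4554, 0.4011, 0.0419]
orientation: [-3.139, -0.001, -0.196]
wrist_force: [-0.2, 1.9, 2.2]
grip_width: 0.618
pos [0.4554 0.4011 0.0419] yaw [-3.1393e+00 -8.0000e-04 -1.9610e-01] F [-0.2  1.9  2.2] 9.55
```

View pics/w7.png

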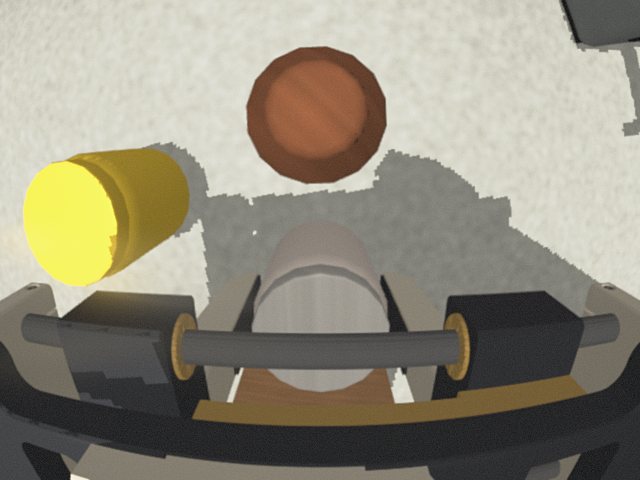

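```bash
python3 -m crank '[[0,0,10,0,1],[0,0,30,0,1],[0,0,60,0,1],[0,0,100,0,1],[0,0,140,0,1],[0,0,180,0,1],[0,0,210,0,1],[0,0,210,0,1],[0,0,210,0,1]]'; python3 look.py w8
```

```text
clock: 10.35
position: [0.4549, 0.3988, 0.2517]
orientation: [3.141, -0.0, -0.197]
wrist_force: [-0.3, -0.5, -6.0]
grip_width: 0.618
pos [0.4549 0.3988 0.2517] yaw [ 3.1409e+00 -5.0000e-04 -1.9730e-01] F [-0.3 -0.5 -6. ] 10.35
```

View pics/w8.png

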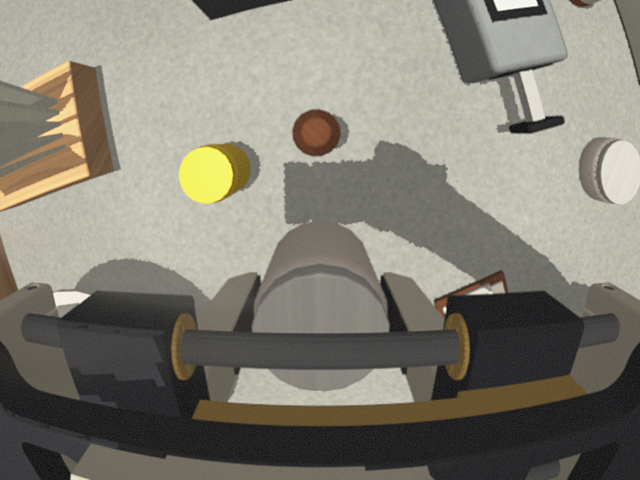

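```bash
python3 - <<'E'
from h import *
W=pickle.load(open("w8.pkl","rb"))
print(backf(W,(320.5,328),.2937), backf(W,(320.5,265),.2937), backf(W,(320.5,390),.2937))
E
python3 -m crank '[[10,-15,0,0,1],[20,-45,0,0,1],[30,-75,0,2,1],[40,-105,0,4,1],[50,-135,0,6,1],[60,-165,0,8,1],[70,-195,0,10,1],[80,-225,0,12,1],[90,-255,0,14,1],[100,-285,0,16,1]]'
python3 -m crank '[[10,-30,0,1,1],[20,-60,0,2,1],[30,-90,0,3,1],[40,-120,0,3,1],[50,-150,0,3,1],[60,-180,0,3,1],[70,-210,0,3,1],[75,-235,0,3,1],[80,-255,0,3,1],[80,-270,0,3,1]]'
python3 -m crank '[[3,-12,0,0,1],[3,-13,0,0,1],[3,-13,0,0,1],[3,-13,0,0,1]]'
python3 look.py w9 pan_top
```

```text
[0.45716882 0.3987767 ] [0.48198325 0.3938463 ] [0.42776852 0.40461453]
clock: 11.23
position: [0.5526, 0.1124, 0.2474]
orientation: [3.14, 0.009, 0.084]
wrist_force: [0.1, 0.1, -4.3]
grip_width: 0.616
clock: 12.07
position: [0.6329, -0.1581, 0.2465]
orientation: [-3.14, 0.009, 0.132]
wrist_force: [0.8, 0.1, -5.6]
grip_width: 0.622
clock: 12.4
position: [0.6378, -0.1655, 0.2508]
orientation: [-3.139, 0.001, 0.138]
wrist_force: [0.7, 0.0, -4.7]
grip_width: 0.618
pos [ 0.6378 -0.1655  0.2508] yaw [-3.1389e+00  8.0000e-04  1.3760e-01] F [ 0.7  0.  -4.7] 12.4
pan_top [([234.7, 136.4, 403.3, 278.7], 0.66)]
```

View pics/w9.png

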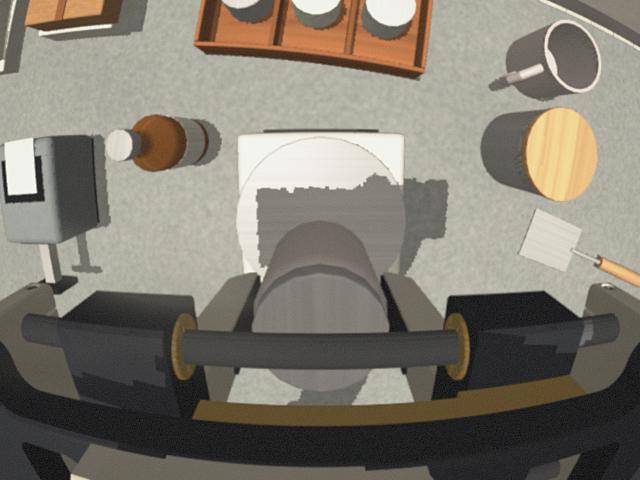

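```bash
python3 - <<'E'
from h import *
W=pickle.load(open("w9.pkl","rb"))
P=[backf(W,q,.105) for q in [(320,137),(236,212),(405,212),(262,160),(380,160)]]
print(np.round(P,4))
s=least_squares(lambda p:[np.hypot(*(q-p))-.075 for q in P],(.63,-.17));print(s.x,s.fun)
E
python3 - <<'E'
import cv2
c=cv2.imread('pics/w9.png');cv2.imwrite('pics/w9c.png',cv2.resize(c[120:300,220:420],None,fx=3,fy=3,interpolation=cv2.INTER_CUBIC))
E
```

```text
[[ 0.7117 -0.1545]
 [ 0.6388 -0.0909]
 [ 0.6592 -0.2364]
 [ 0.6863 -0.1088]
 [ 0.7    -0.2071]]
[ 0.63736826 -0.16543679] [ 8.21573949e-05 -4.65669796e-04 -7.41630877e-04 -1.33071839e-04
  2.79043426e-04]
```

View pics/w9c.png

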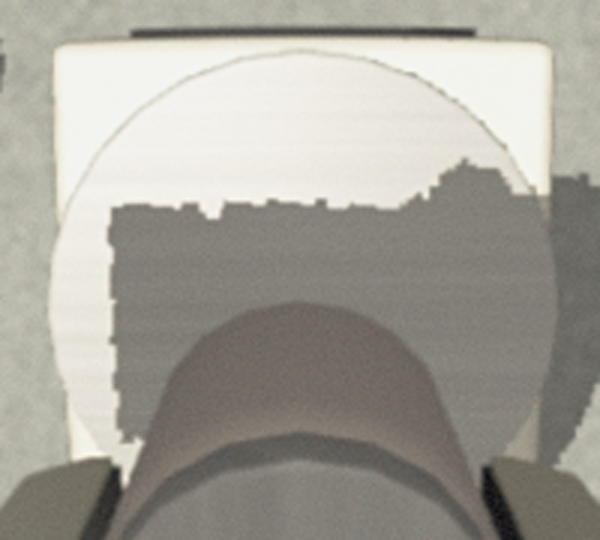

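```bash
python3 -m crank '[[-1,-1,-25,0,1],[-1,-1,-55,0,1],[-1,-1,-80,0,1],[-1,-1,-90,0,1],[-1,-1,-95,0,1],[-1,-1,-98,0,1],[-1,-1,-98,0,1],[-1,-1,-98,0,1]]'
python3 -m crank '[[0,0,-2,0,1],[0,0,-4,0,1],[0,0,-6,0,1],[0,0,-8,0,1],[0,0,-8,0,1],[0,0,-8,0,1]]'
```

```text
clock: 13.17
position: [0.6383, -0.1691, 0.1552]
orientation: [3.14, -0.003, 0.135]
wrist_force: [0.9, -0.6, -4.9]
grip_width: 0.618
clock: 13.67
position: [0.6372, -0.1692, 0.1455]
orientation: [3.141, -0.0, 0.135]
wrist_force: [-0.0, 0.3, -3.6]
grip_width: 0.62
```

```bash
python3 -m crank '[[0,0,-1,0,1],[0,0,-2,0,1],[0,0,-3,0,1],[0,0,-4,0,1],[0,0,-5,0,1],[0,0,-5,0,1],[0,0,-5,0,1]]'; python3 -m crank '[[0,0,-1,0,1],[0,0,-2,0,1],[0,0,-2,0,1],[0,0,-2,0,1]]'
```

```text
clock: 14.25
position: [0.6372, -0.1692, 0.1406]
orientation: [3.141, -0.001, 0.135]
wrist_force: [0.2, 0.2, -0.4]
grip_width: 0.615
clock: 14.58
position: [0.6372, -0.1691, 0.1385]
orientation: [3.141, -0.001, 0.135]
wrist_force: [-1.0, -0.7, 0.2]
grip_width: 0.617
```

```bash
python3 -m crank '[[0,0,0,0,-0.15],[0,0,0,0,-0.25],[0,0,0,0,-0.35],[0,0,0,0,-0.5],[0,0,0,0,-1],[0,0,0,0,-1],[0,0,0,0,-1],[0,0,0,0,-1]]'; python3 look.py w10
```

```text
clock: 15.25
position: [0.637, -0.1691, 0.1384]
orientation: [-3.142, -0.0, 0.135]
wrist_force: [-0.6, 0.7, -0.1]
grip_width: 0.975
pos [ 0.637  -0.1691  0.1384] yaw [-3.1415e+00 -1.0000e-04  1.3500e-01] F [-0.6  0.7 -0.1] 15.25
```

View pics/w10.png

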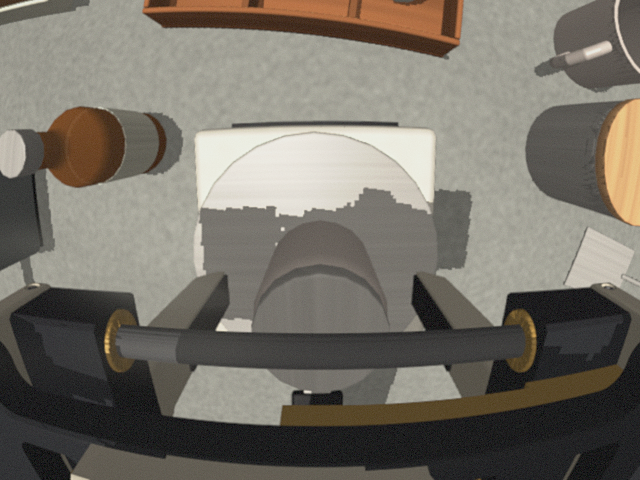

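```bash
python3 -m crank '[[0,0,15,0,-1],[0,0,35,0,-1],[0,0,70,0,-1],[0,0,110,0,-1],[-40,0,120,0,-1],[-80,30,120,0,-1],[-80,70,120,0,1],[-80,110,120,0,1],[-80,150,120,0,1],[-110,190,120,0,1]]'
python3 - <<'E'
from h import *
from station import capture,sense,finder
T=capture("top");S=capture("scene")
for n,c in(("t11",T),("s11",S)):
    pickle.dump(dict(c),open(n+".pkl","wb"));cv2.imwrite(f"pics/{n}.png",c["image"][:,:,::-1])
    print([(d["bbox"],d["score"]) for d in finder.search_frame(c,"jar_center")[:3]])
i=S["image"][220:380,190:370,::-1];j=T["image"][160:300,320:460,::-1]
cv2.imwrite("pics/c11.png",np.hstack([cv2.resize(i,(450,400),interpolation=cv2.INTER_CUBIC),cv2.resize(j,(350,350),interpolation=cv2.INTER_CUBIC)[:,:]if 0 else cv2.copyMakeBorder(cv2.resize(j,(350,350),interpolation=cv2.INTER_CUBIC),0,50,0,0,0)]))
E
```

```text
clock: 16.13
position: [0.5347, 0.018, 0.2586]
orientation: [-3.14, -0.005, 0.138]
wrist_force: [0.5, 1.8, 0.6]
grip_width: 0.761
[([391.2, 203.8, 426.1, 233.6], 0.9)]
[([247.4, 271.2, 282.6, 326.0], 0.73), ([402.1, 147.1, 422.1, 183.1], 0.56)]
```

View pics/c11.png

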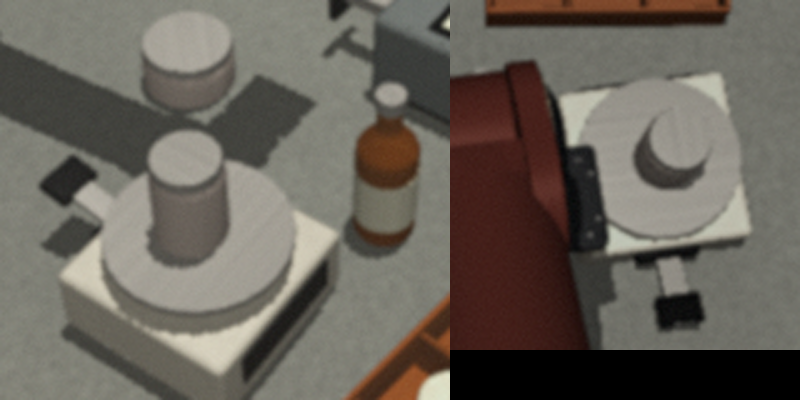

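```bash
python3 - <<'E'
from h import *
S=pickle.load(open("s11.pkl","rb"));T=pickle.load(open("t11.pkl","rb"))
L=lambda u,v:(190+u/2.5,220+v/2.5); Q=lambda u,v:(320+(u-450)/2.5,160+v/2.5)
print("S lid",back(S,L(186,160),.180),"pan",back(S,L(199,237),.096))
print("T lid",back(T,Q(680,139),.180),"pan",back(T,Q(659.5,158),.096))
print(fitcyl([(T,[391.2,203.8,426.1,233.6]),(S,[247.4,271.2,282.6,326])],.029,.096,.18))
E
```

```text
S lid [ 0.63642928 -0.17170027] pan [ 0.64191818 -0.17085858]
T lid [ 0.63141999 -0.17136905] pan [ 0.63377705 -0.1686287 ]
(array([ 0.63490232, -0.17116542]), array([ 1. , -3.1, -0.5,  1.6,  0.5,  0.5, -0.5, -0.9]))
```

```bash
python3 -m crank '[[-40,50,0,0,1],[-40,50,0,0,1],[-82,125,0,0,1],[-82,125,0,0,1],[-82,125,-40,0,1],[-82,125,-40,0,1],[-82,125,-40,0,1],[-82,125,-40,0,1],[-82,125,-40,0,1],[-82,125,-40,0,1]]'; python3 look.py w12 slide_face stamper
```

```text
clock: 17.17
position: [0.4519, 0.1378, 0.2196]
orientation: [-3.142, -0.003, 0.132]
wrist_force: [-0.3, 0.1, 1.1]
grip_width: 0.006
pos [0.4519 0.1378 0.2196] yaw [-3.1415e+00 -3.0000e-03  1.3170e-01] F [-0.3  0.1  1.1] 17.1667
slide_face [([282.8, 86.9, 341.4, 164.3], 0.86)]
stamper [([247.7, 1.4, 374.4, 166.9], 0.68), ([281.7, 88.3, 341.3, 164.0], 0.43)]
```

View pics/w12.png

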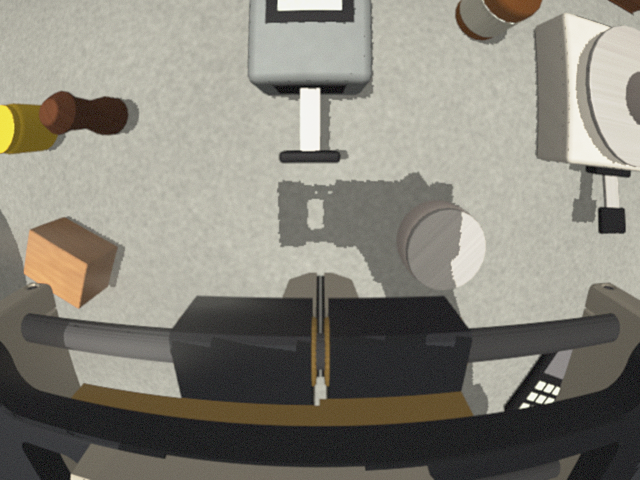

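```bash
python3 - <<'E'
from h import *
W=pickle.load(open("w12.pkl","rb"))
g=lambda n,q,z:print(n,backf(W,q,z).round(4))
g("plate front L",(281,160),.085);g("plate front R",(340,159),.085);g("stL",(251,82),.097);g("stR",(370,82),.097)
E
python3 -c "
import cv2;c=cv2.imread('pics/w12.png');cv2.imwrite('pics/w12c.png',cv2.resize(c[60:180,230:390],None,fx=4,fy=4,interpolation=cv2.INTER_CUBIC))"
```

```text
plate front L [0.5038 0.1769]
plate front R [0.5107 0.1298]
stL [0.5632 0.207 ]
stR [0.5747 0.1157]
```

View pics/w12c.png

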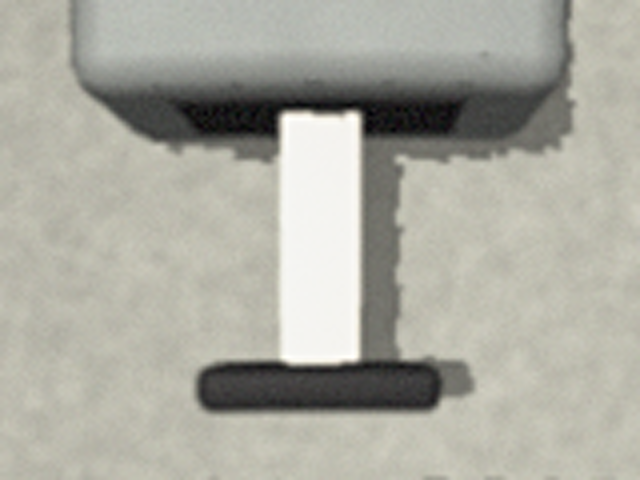

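```bash
python3 -m crank '[[10,10,-40,0,1],[10,10,-80,0,1],[10,10,-120,0,1],[10,10,-165,0,1],[10,10,-170,0,1],[10,10,-170,0,1],[10,10,-170,0,1]]'
python3 -m crank '[[10,1,0,0,1],[20,2,0,0,1],[20,2,0,0,1],[28,4,0,0,1],[28,4,0,0,1],[28,4,0,0,1]]'; python3 look.py w13
```

```text
clock: 17.9
position: [0.4612, 0.1493, 0.0494]
orientation: [-3.141, -0.002, 0.135]
wrist_force: [-0.3, 0.0, -0.5]
grip_width: 0.01
clock: 18.4
position: [0.4888, 0.1532, 0.0494]
orientation: [-3.141, -0.002, 0.135]
wrist_force: [-0.4, -0.2, 0.1]
grip_width: 0.004
pos [0.4888 0.1532 0.0494] yaw [-3.141e+00 -2.000e-03  1.349e-01] F [-0.4 -0.2  0.1] 18.4
```

View pics/w13.png

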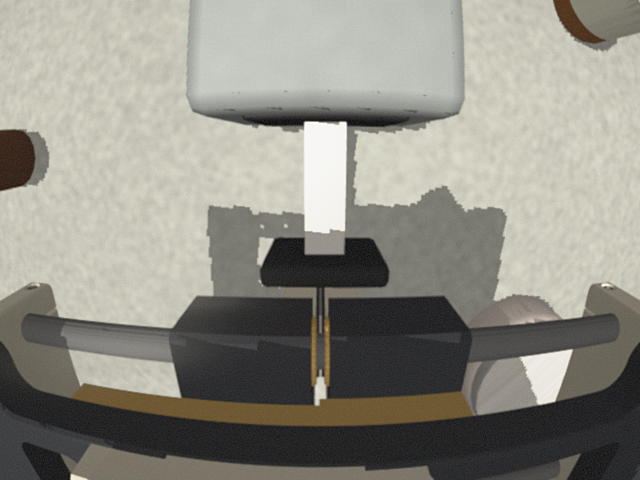

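The plate is centred (about (324,262)) on the fingers; pushing.

```bash
python3 -m crank '[[8,1,0,0,1],[16,2,0,0,1],[24,3,0,0,1],[32,4,0,0,1],[40,5,0,0,1],[45,6,0,0,1],[48,6,0,0,1],[48,6,0,0,1],[48,6,0,0,1]]'
```

```text
clock: 19.2
position: [0.5321, 0.1584, 0.0477]
orientation: [3.141, 0.01, 0.135]
wrist_force: [-8.8, -0.6, 6.8]
grip_width: 0.005
```

```bash
python3 -m crank '[[5,1,0,0,1],[8,1,0,0,1],[8,1,0,0,1],[8,1,0,0,1]]';python3 -m crank '[[4,0,0,0,1],[6,1,0,0,1],[6,1,0,0,1],[6,1,0,0,1]]'; python3 look.py w14
```

```text
clock: 19.53
position: [0.5388, 0.1593, 0.0475]
orientation: [3.14, 0.013, 0.135]
wrist_force: [-10.3, -0.2, 7.5]
grip_width: 0.004
clock: 19.87
position: [0.5385, 0.1591, 0.0473]
orientation: [3.138, 0.026, 0.136]
wrist_force: [-19.4, -2.6, 16.0]
grip_width: 0.007
pos [0.5385 0.1591 0.0473] yaw [3.1381 0.0257 0.1358] F [-19.4  -2.6  16. ] 19.8667
```

View pics/w14.png

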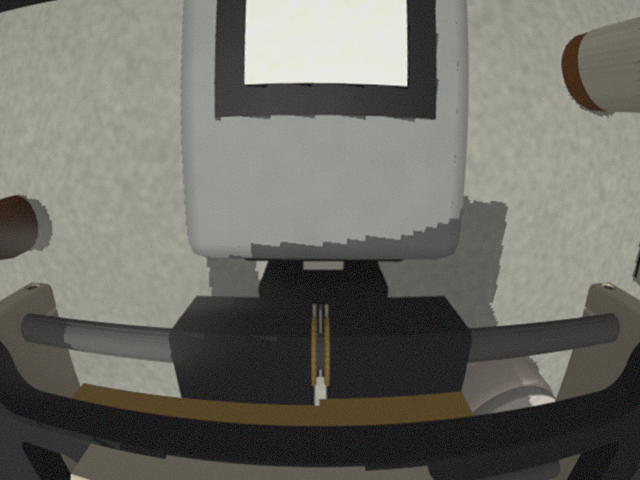

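```bash
python3 - <<'E'
from h import *
from station import capture
W=pickle.load(open("w14.pkl","rb"))
print(backf(W,(324,262),.085))
W=pickle.load(open("w13.pkl","rb"))
print(backf(W,(323,239),.085))
S=capture("scene")
cv2.imwrite("pics/s15.png",cv2.resize(S["image"][140:300,270:430,::-1],(600,600),interpolation=cv2.INTER_CUBIC))
E
```

```text
[0.56706192 0.16204124]
[0.52410997 0.1572764 ]
```

View pics/s15.png

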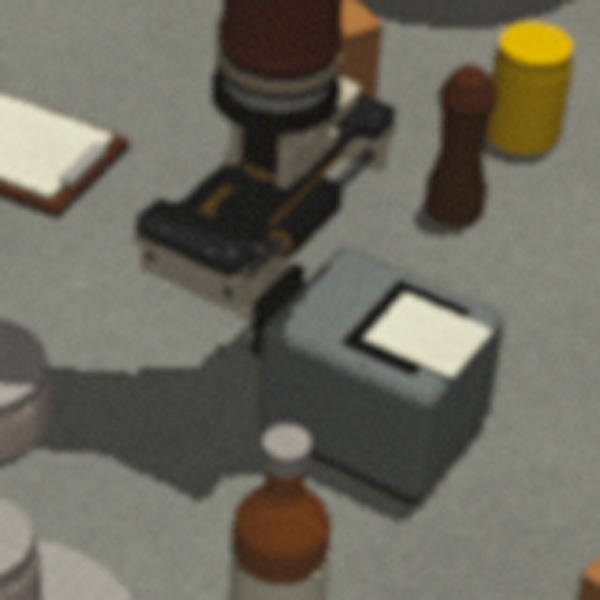

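```bash
python3 -m crank '[[4,0,0,0,1],[6,1,0,0,1],[6,1,0,0,1],[6,1,0,0,1]]'
```

```text
clock: 20.3
position: [0.5382, 0.159, 0.0471]
orientation: [3.136, 0.039, 0.136]
wrist_force: [-28.9, -4.7, 24.7]
grip_width: 0.005
```

```bash
python3 -m crank '[[-15,-2,0,0,1],[-30,-4,0,0,1],[-50,-6,0,0,1],[-70,-9,0,0,1],[-90,-11,0,0,1],[-105,-13,0,0,1],[-105,-13,40,0,1],[-105,-13,80,0,1],[-105,-13,120,0,1],[-105,-13,160,0,1]]'; python3 -m crank '[[0,0,20,0,1],[0,0,20,0,1],[0,0,20,0,1],[0,0,20,0,1],[0,0,20,0,1],[0,0,20,0,1]]'
python3 look.py w16 slide_face
python3 - <<'E'
from h import *
from station import capture
for n in ("scene","top"):
    c=capture(n); cv2.imwrite(f"pics/{n}16.png",c["image"][:,:,::-1])
W=pickle.load(open("w16.pkl","rb"))
E
```

```text
clock: 21.13
position: [0.4522, 0.1491, 0.2105]
orientation: [-3.141, -0.002, 0.135]
wrist_force: [1.1, 0.1, -0.0]
grip_width: 0.004
clock: 21.63
position: [0.4505, 0.1486, 0.2268]
orientation: [3.141, 0.003, 0.135]
wrist_force: [-0.7, 0.3, 0.0]
grip_width: 0.005
pos [0.4505 0.1486 0.2268] yaw [3.141  0.0033 0.1351] F [-0.7  0.3  0. ] 21.6333
slide_face [([293.8, 89.0, 353.5, 161.1], 0.69)]
```

View pics/scene16.png

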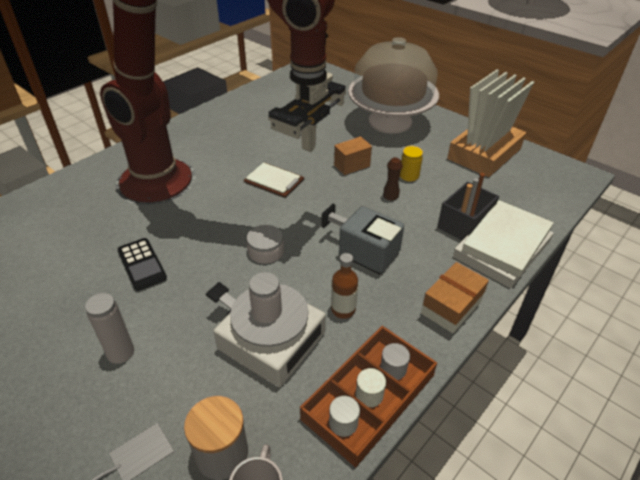

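View pics/w16.png

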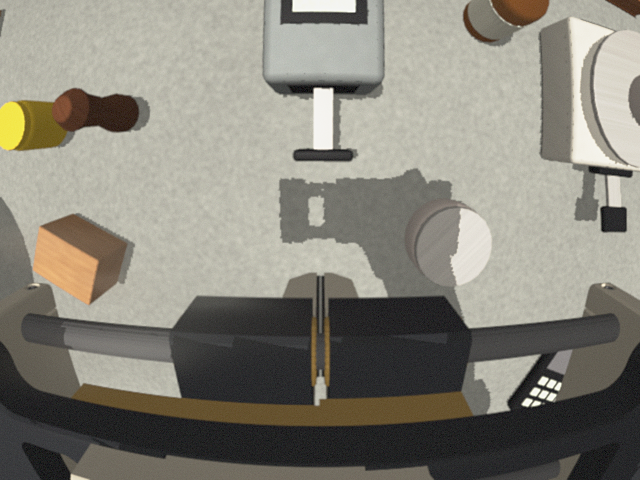

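View pics/top16.png

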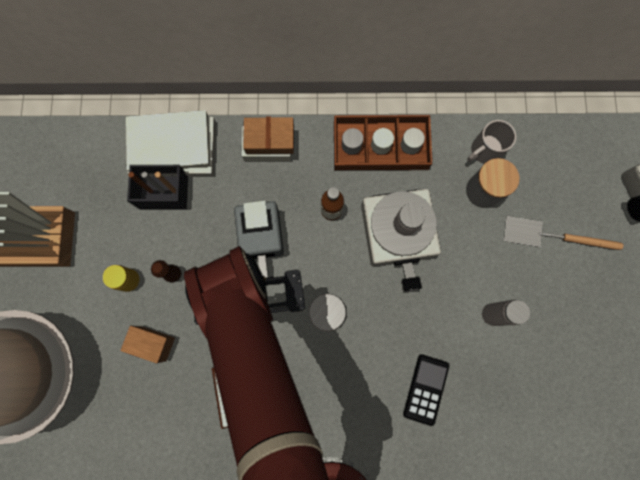

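The slide is back out (plate at (323,155) in the wrist view, as before). The jar stands upright mid-pan at (265,295) in the scene view, and the lever is up at (217,292). All the other items are unmoved and the arm is clear, so I'm handing in.

```bash
python3 -c "
from station import hand_in,sense
print(hand_in());print(sense()['clock'])"
```

```text
the job is handed in; nothing more can be done
None
the job is handed in; nothing more can be done
```

I pressed the scale's zero lever down onto its stop with the pan empty, and it sprang back up. I then set the medium-height jar on the pan and let go of it. Last, I pushed the stamper's slide to its stop and let it spring back out. I handed in at about 22 s of the 64 s allowed. No verdict is reported.

- **Lever:** the wrist force rose to 43 N while the fingertips stopped moving, so it was on its stop.
- **Slide:** the force rose to 29 N against the stop. The plate had moved about 43 mm by the wrist camera, though the stamper's edge partly hid it, so the real travel may be more.
- **Jar:** the last pictures show it upright on the pan, about 3–6 mm from the middle, against a limit of 15 mm. I estimated the pan had sunk 8–9 mm from the arm's height when I released the jar.
- **Everything else:** the slide and lever are back at rest, the other jars, mill and bottle look unmoved, and the arm is clear of everything.
- **Disagreement:** the top and scene cameras differed by up to 8 mm in x, so I took positions from close wrist-camera views.

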